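Jack up the front of an autosampler

TASK

The front levelling feet of this loaded autosampler are to be changed. First push its sample drawer fully shut; then stand the small jack on the bench with its saddle centred under the round pad of the yellow lifting bracket, and pump the jack's handle until the front of the instrument is jacked up with its front feet clear of the bench. The jack lets the load down when its handle comes up, so finish while holding the handle down, with the front carried by the jack alone; leave the bottle, spanner and spare feet where they are.

Things in the scene. Friction and masses are not known exactly. Their poses are not given: they have to be found in the camera images.
- stand: where the autosampler stands (its two rear feet; does not move during the job). Origin on the bench (z = 0) below the middle of the instrument's front face; its x axis points level from the front face into the instrument, so its -x side is the front; y along the front face.
- module: autosampler: white box 340 wide, 335 deep, top 185 above the bench, about 6.5 kg; tips about its rear feet (300 behind the face, 22 up) when jacked. Origin and axes as stand while it stands level. Front feet 40 behind the face. Low on the front's middle a yellow bracket: shelf 54 wide, sticking out 55, 92 to 100 above the bench, black ring and dot on top straight above the pad.
- lift_pad (a point): the marked lift point: centre of the underside of the round dark steel pad (diameter 40, 3 thick) under the bracket's shelf; 30 in front of the front face, 89 above the bench while the instrument stands on its feet.
- sample_drawer (a joint): how far the sample drawer stands open, m: 0 fully shut, at most 0.11. It slides straight out of the front face above the bracket; about 3 N of push moves it, and it stays where it is left.
- drawer_front (a point): middle of the outer face of the drawer's grey front panel (panel 204 wide, 52 high, from 108 to 160 above the bench; outer face 12 in front of the instrument's face when shut). This point lies 132 above the bench. A black pull lip 100 wide sticks out 10 near the panel's top, from 151 to 157 above the bench; below it the panel is flat.
- jack: loose lever jack, red on a dark base plate, 0.9 kg. Origin at its underside below the saddle; x to the toe (saddle) end, handle at the -x end. mm in its frame: base x -285 to 36, 74 wide, 8 thick; ram housing dia 50, top 58; neck 28 wide, 40 high; red pump block x -118 to -52, 44 wide, z 8 to 62, capped to 67: hold the jack by it, across; clevis x -147 to -114, top 70; handle pivot x -135, z 60.
- jack_grip (a point): centre of the jack's pump block (44 wide): 85 behind the saddle's centre, 40 above the jack's underside.
- jack_saddle (a point): centre of the top of the jack's saddle, a dark steel disc of diameter 36; at rest 76 above the jack's underside, so 13 below the pad.
- pump_handle (a joint): rad: 0 up (sprung, rises by itself), 0.62 fully down. At 0 the handle slopes 0.62 rad up from its pivot to the jack's -x end; at 0.62 it is level. The first full stroke only brings the saddle up to the pad; a second full one lifts the pad about 10 mm. Unloaded, the saddle stays where pumped; loaded, it sinks as the handle rises till the feet stand again. At the grip: 5 N empty, 10 to 15 N loaded.
- handle_press (a point): middle of the top of the handle's black rubber grip (80 long, 30 wide, 18 thick), 115 from the pivot; moves with the handle, about 134 above the bench when up and 69 when down.
- solvent_bottle: bystander: amber bottle with blue cap, diameter 64, 120 high; origin at the centre of its underside.
- spare_foot0: bystander: spare black rubber foot with upright steel stud, diameter 38, 42 high; origin at the centre of its underside.
- spare_foot1: bystander: a second spare foot like spare_foot0.
- spanner: bystander: steel spanner 170 long lying along its x axis; origin at its middle.

How it is judged (in metres and radians):
On the way, in this order (a step that is already met when the one before it is completed fails the run):
1. the sample drawer is fully shut (value of joint sample_drawer below 0.004 m), for 0.2 s.
2. the jack stands flat on the bench with its saddle under the lift pad, handle up (horizontal distance between jack_saddle and lift_pad below 0.015 m and height (world z) of jack below 0.004 m and angle between jack's own z axis and vertical below 0.04 rad and value of joint pump_handle below 0.2 rad), for 0.2 s.
3. the jack has lifted the front of the instrument (height (world z) of lift_pad above 0.094 m and contact force between jack and module above 20 N), for 0.2 s.
At the end, for the whole second after the job is handed in: Drawer shut (4 mm); jack flat on the bench, saddle within 15 mm of the pad's centre, carrying the instrument (over 20 N), pad raised at least 5 mm; fingers keep the handle down (over 0.5 rad, over 4 N); robot not touching the instrument; bottle, spanner and spare feet within 30 mm of their places (all of step 3 and value of joint sample_drawer below 0.004 m and horizontal distance between jack_saddle and lift_pad below 0.015 m and angle between jack's own z axis and vertical below 0.04 rad and height (world z) of jack below 0.004 m and value of joint pump_handle above 0.5 rad and contact force between the fingers and jack above 4 N and contact force between each of the fingers, the arm and module below 1 N and distance of each of spanner, solvent_bottle, spare_foot0, spare_foot1 from where it was at the start of the episode below 0.03 m); the arm keeps its last pose, push and grip.
It fails at once if a bystander is knocked away or over (distance of any of spanner, solvent_bottle, spare_foot0, spare_foot1 from where it was at the start of the episode above 0.03 m or angle between solvent_bottle's own z axis and vertical above 0.4 rad or angle between any of spare_foot0, spare_foot1's own z axis and vertical above 0.6 rad).
It fails at once if the jack is tipped over (angle between jack's own z axis and vertical above 0.7 rad).
It also fails if it takes over 72 s, if anything falls off the work surface, if the arm or the gripper's body presses on something with over 40 N, if the wrist force passes 120 N, or if a joint passes its speed limit or range.

ROBOT

A 6-joint arm with a two-finger parallel gripper is mounted at the origin on the work surface. World frame = base frame: x ahead of the robot, y to its left, z up, the work surface at z = 0. Lengths are in mm, angles in rad, forces in N, time in s.
With the tool pointing down it reaches from about 350 to 875 mm from the base axis. Payload 4.2 kg.
Tool frame: the origin (TCP) lies at the very end of the fingers, on their centre line; the grasp point (between the pads) lies 19 mm behind it (arm.grasp_offset is the distance from the TCP to the grasp point, in mm); z points along the fingers, y is the direction in which the jaws open and shut (so a half turn about z gives the same grasp; the last joint's range is limited). The gripper opens to 85 mm and grips with 20 to 120 N. Pads are 22 mm wide; open, the fingers measure 114 mm over their backs; the gripper's body (76 mm by 85 mm) begins 54 mm behind the grasp point. The pads swing forward as they close: fully open they stand 13 mm farther back than shut.
Start: joints at [-0.869, 0.385, 0.008, 0, -1.194, -0.259], TCP at [267.806, -564.694, 231.312] pointing down, gripper open.
Joint ranges: [-3.14, 3.14], [-1.21, 2.06], [-1.07, 1.41], [-3.16, 2.05], [-2.99, -0.16], [-3.1, 3.1]. Speed limits (rad/s): [2.79, 2.79, 3.14, 3.14, 3.14, 3.14].

INTERFACE

Orientations are given as a unit quaternion [x, y, z, w].
In Python, from bench import arm gives the robot as it stands.
- The arm moves only by the tool arm_command, never from a script. Its argument "commands" is one flat list of numbers, 4 for each row, row after row: the shift along the tool's x, y, z in m, then the turn about the tool's z in degrees. In form: [tx, ty, tz, roll, tx, ty, tz, roll, ...]. A call has exactly 5 rows; each row shifts and turns the pose as measured when the row begins, along the tool's axes as they then stand; what a row does not reach is not made up. A row lasts 1/10 s, in which the tool goes at most 50 mm and 8.59 degrees, less where a joint would pass 70% of its speed; a pose out of reach is approached as far as the arm can. A call with a gripper value outside its range is refused whole. "jaw" is the opening, from 0 (shut) to 1 (fully open), set as the call begins (left out, the last holds). The fingers move at their own pace and stop on an object; the grip force is fixed at half the most. Time passes only in rows, so rows that do not move let the fingers close, or fill a call up. It gives the time, the measured TCP pose, the force and the opening at its end, in the units of the state.
- arm.read_state(): the state, without advancing time (a new reading comes with each control period).
- arm.get_image(name): name is "scene" or "top" or "wrist"; returns the picture (420x560x3 uint8, red, green, blue); there is no depth.
- arm.camera_info(name): a dict with "camera_matrix" (3x3 intrinsics, pixels), "world_from_camera" (4x4, takes a point from camera to world coordinates). Camera axes: x right, y down, z forward; pixel columns grow to the right and rows downward; lengths in mm; the calibration is good to about 2 mm. The wrist camera is an equidistant fisheye: a pixel r from the principal point sees the ray r / f radians off the axis. A picture is of the moment at which its call begins: read the wrist's pose just before it. camera_info takes no time and is no camera call; for the wrist camera it gives the pose at the moment of the call.
- arm.job_done(): hands the job in, once; it reports no verdict.
Trained networks look in the newest picture that a camera, given by its name, has taken for a name from the list of things; names that differ only in an ending like _2 or _b are one class to them, and where a whole thing is asked for, a point or a joint stands for the part that bears it (a point fixed in the world has none). Each returns a list of dicts, best first, with "confidence" (0 to 1); they miss things now and then, are a little off and sometimes report something else, mostly with a low value. They report only what shows in the picture. A call takes as long as a camera call.
- arm.regions_of(camera, target): "mask" (420x560 bool, what is visible of it).
- arm.place_of(camera, target): "centre" ([x, y, z] in mm, in the coordinates of the camera as it stood for that picture, good to about 4 mm: a listed point, or the origin of a listed thing).
The state is a dict: "clock": time; "joints": joint angles; "joint_vel": joint speeds; "joint_efforts": joint torques, N m; "position": TCP position; "ee_rot": TCP orientation; "contact_force": force on the tool from outside, world axes, zero at the start; "wrist_torque": the same for the moment, N m; "gripper_width": finger opening in mm.
Only numpy, scipy, OpenCV 4.12 (cv2) and the standard library are available. Lean on these libraries where they do the work, as an engineer would, in place of code of your own. Each camera call takes 0.05 s, during which the arm holds its last target.

## Working session

There is one attempt and no reset: what is moved stays moved. The work goes in short steps, Python scripts to look and compute and a tool call to move; the robot and the scene stay as the last step left them, time stands still between calls to the robot, and variables do not carry over. Pictures are saved under pics/ and viewed, and the job is handed in when it is done.

Besides the shell and the picture viewer there is one more tool, called after "Emit:" as a command line: name --argument value ..., lists and objects as JSON in quotes. arm_command: Moves the arm, as the interface text tells. Its arguments: {"type":"object","properties":{"commands":{"type":"array"},"jaw":{"type":"number"}},"required":["commands"]}

```bash
ls; mkdir -p pics; python3 - <<'E'
from bench import arm
import cv2
for n in ["scene","top","wrist"]:
    im=arm.get_image(n); cv2.imwrite(f"pics/{n}0.png",im[:,:,::-1])
print(arm.read_state())
E
```

```text
pics
{'clock': 0.15, 'joints': array([-8.69400643e-01,  3.85372154e-01,  6.99830865e-03, -3.25425208e-04,
       -1.19399841e+00, -2.58579298e-01]), 'joint_vel': array([-0.00083272, -0.00255797,  0.0048568 , -0.00048638,  0.0005309 ,
       -0.00108527]), 'joint_efforts': array([-1.66787418e-04, -3.92678046e+01,  1.88581288e+01,  4.18860242e+00,
       -3.41968072e-03, -1.15427561e-06]), 'position': array([ 267.62943343, -564.34539755,  230.50443807]), 'ee_rot': array([-2.19545063e-01,  9.75602030e-01,  7.68769231e-04, -2.29698117e-04]), 'contact_force': array([ 0.32960463, -0.50652075,  0.7732026 ]), 'wrist_torque': array([-0.01076673,  0.01280367,  0.03407833]), 'gripper_width': 85.34961838979437}
```

View pics/scene0.png

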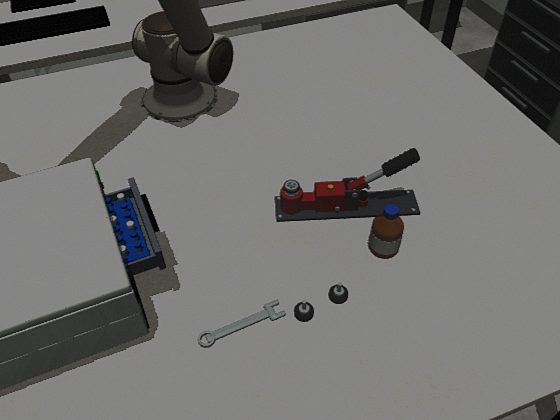

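View pics/top0.png

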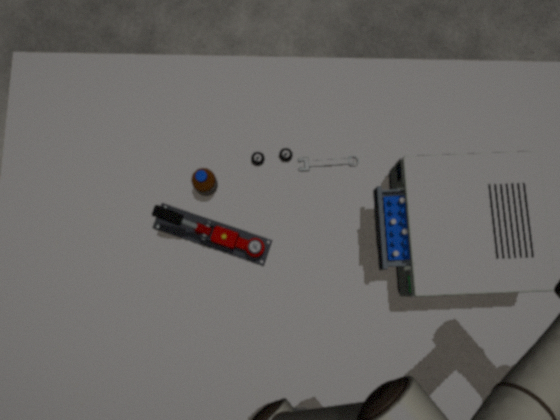

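View pics/wrist0.png

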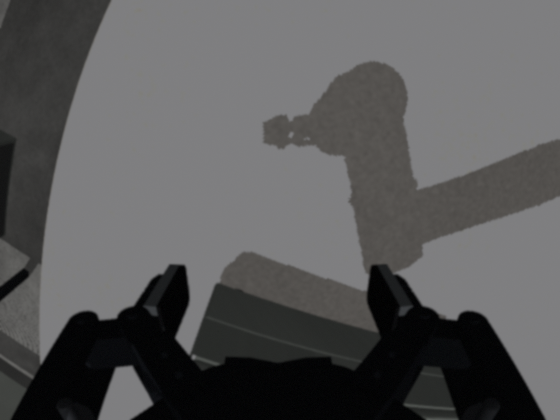

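```bash
cat > h.py <<'E'
from bench import arm
import numpy as np, cv2
from scipy.spatial.transform import Rotation as R
def w(cam,c):
    T=np.array(arm.camera_info(cam)["world_from_camera"]); return (T@np.r_[c,1])[:3]
def find(cam,names):
    for n in names:
        r=arm.place_of(cam,n)
        for d in r[:2]:
            print(cam,n,round(d["confidence"],2),w(cam,d["centre"]).round(1))
def proj(cam,p):
    i=arm.camera_info(cam); T=np.linalg.inv(np.array(i["world_from_camera"])); K=np.array(i["camera_matrix"])
    q=(T@np.r_[p,1])[:3]; q=K@q; return q[:2]/q[2]
def pix2z(cam,u,v,z):
    i=arm.camera_info(cam); T=np.array(i["world_from_camera"]); K=np.array(i["camera_matrix"])
    d=T[:3,:3]@np.linalg.solve(K,[u,v,1]); o=T[:3,3]; return o+d*(z-o[2])/d[2]
def st():
    s=arm.read_state(); print("t",round(s["clock"],2),"p",s["position"].round(1),"F",s["contact_force"].round(1),"w",round(s["gripper_width"],1)); 
    M=R.from_quat(s["ee_rot"]).as_matrix(); print("x",M[:,0].round(3),"y",M[:,1].round(3),"z",M[:,2].round(3)); print("J",s["joints"].round(3)); return s,M
E
python3 - <<'E'
from h import *
find("top",["lift_pad","drawer_front","jack","jack_grip","jack_saddle","handle_press","module","solvent_bottle","spare_foot0","spanner"])
find("scene",["lift_pad","drawer_front","jack","jack_grip","jack_saddle","handle_press","module"])
for n in ("top","scene"): print(arm.camera_info(n))
st()
E
```

```text
top drawer_front 0.93 [ 558.7 -171.9  129.8]
top jack 0.61 [520.7 138.2  -2.7]
top jack_grip 0.85 [542.1 217.9  36.8]
top jack_grip 0.46 [ 5.665e+02 -2.398e+02 -4.000e-01]
top jack_saddle 0.62 [516.4 136.7  76.9]
top handle_press 0.56 [583.1 350.1 133.2]
top handle_press 0.36 [765.7 133.3   1.7]
top module 0.89 [ 564.4 -234.     1.4]
top module 0.27 [767.4 136.1   3.4]
top solvent_bottle 0.74 [687.  274.4   2.9]
top solvent_bottle 0.72 [ 565.1 -232.3    0.9]
top spare_foot0 0.6 [7.683e+02 1.345e+02 3.000e-01]
top spare_foot0 0.56 [781.2  57.7   1.5]
top spanner 0.84 [756.3 -63.5  -2.2]
scene lift_pad 0.79 [ 562.2 -201.8   90.1]
scene drawer_front 0.69 [ 560.8 -161.5  131.5]
scene jack 0.58 [512.3 141.3  -3.2]
scene jack_grip 0.6 [542.8 220.4  40.5]
scene jack_saddle 0.73 [519.1 138.1  79.3]
scene handle_press 0.81 [583.7 355.5 133.8]
scene module 0.94 [ 5.686e+02 -2.303e+02 -2.000e-01]
{'camera_matrix': array([[528.63626591,   0.        , 271.41912932],
       [  0.        , 528.63626591, 205.32457636],
       [  0.        ,   0.        ,   1.        ]]), 'world_from_camera': array([
[... 339 characters left out ...]
mera_matrix': array([[521.13762439,   0.        , 279.79389285],
       [  0.        , 521.13762439, 216.64139537],
       [  0.        ,   0.        ,   1.        ]]), 'world_from_camera': array([[ 3.54823492e-01,  6.89097205e-01, -6.31858633e-01,
         1.26470632e+03],
       [ 9.34850888e-01, -2.70475024e-01,  2.29993650e-01,
        -1.62174324e+02],
       [-1.24139979e-02, -6.72300754e-01, -7.40174026e-01,
         8.60517177e+02],
       [ 0.00000000e+00,  0.00000000e+00,  0.00000000e+00,
         1.00000000e+00]])}
t 1.0 p [ 267.8 -564.7  231.3] F [ 0.1  0.2 -0.8] w 85.3
x [-0.904 -0.428  0.   ] y [-0.428  0.904 -0.   ] z [ 0. -0. -1.]
J [-0.869  0.385  0.008  0.    -1.194 -0.259]
```

```bash
python3 - <<'E'
from h import *
im=cv2.imread("pics/top0.png")
a=cv2.convertScaleAbs(im[140:310,360:460],alpha=1.8); a=cv2.resize(a,None,fx=3.5,fy=3.5,interpolation=cv2.INTER_CUBIC)
b=cv2.convertScaleAbs(im[190:280,140:290],alpha=1.8); b=cv2.resize(b,None,fx=3,fy=3,interpolation=cv2.INTER_CUBIC)
c=np.zeros((595,800,3),np.uint8); c[:595,:350]=a; c[:270,350:800]=b
cv2.imwrite("pics/z0.png",c)
for n in ("jack","jack_saddle","lift_pad","module","drawer_front"):
    for r in arm.regions_of("top",n)[:2]:
        m=r["mask"].astype(np.uint8); k=cv2.findNonZero(m); print(n,r["confidence"],m.sum(),cv2.minAreaRect(k))
E
```

```text
jack 0.84 3219 ((210.14999389648438, 233.54998779296875), (123.32881927490234, 28.144268035888672), 18.43494987487793)
jack 0.67 165 ((285.5, 154.0), (14.0, 13.0), 90.0)
jack_saddle 0.5 150 ((254.50003051757812, 246.50003051757812), (12.727920532226562, 12.727922439575195), 45.0)
jack_saddle 0.19 3275 ((209.69412231445312, 233.02352905273438), (122.78250122070312, 27.59383773803711), 18.79988670349121)
lift_pad 0.58 23055 ((462.49212646484375, 224.0978240966797), (141.9773712158203, 177.48794555664062), 87.0262680053711)
module 0.5 2510 ((390.8482971191406, 226.67933654785156), (83.37767791748047, 32.13860321044922), 85.2363510131836)
drawer_front 0.63 2523 ((391.1729736328125, 226.75198364257812), (83.36317443847656, 32.38316345214844), 85.79464721679688)
```

View pics/z0.png

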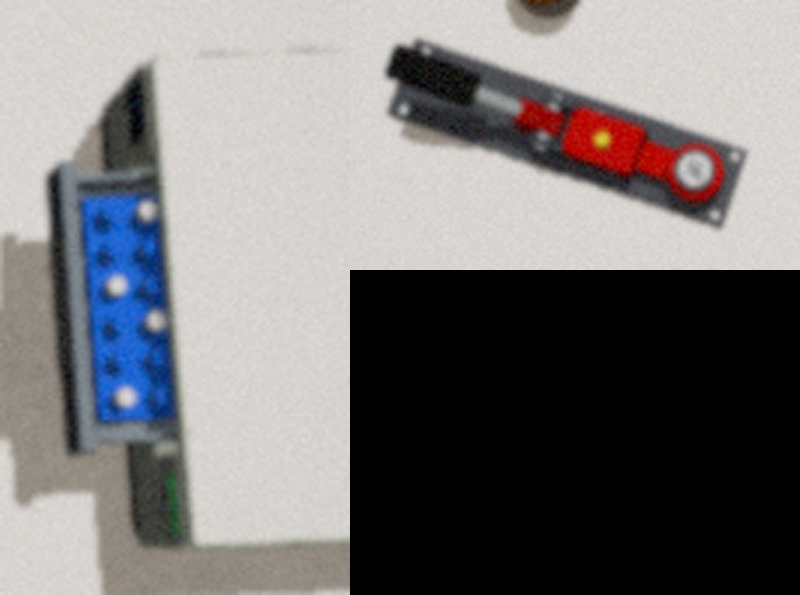

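```bash
python3 - <<'E'
from h import *
A=pix2z("top",405.1,155.7,185);B=pix2z("top",415.1,295.7,185); print(A.round(1),B.round(1),((A+B)/2).round(1),np.linalg.norm(A-B),np.degrees(np.arctan2(*(A-B)[1::-1])))
C=[pix2z("top",u,v,8) for u,v in ((161.7,203.3),(272.3,240),(264.3,266),(152.7,227.7))]
for c in C: print(c.round(1))
ax=(C[1]+C[2]-C[0]-C[3])/2; ax2=ax/np.linalg.norm(ax); print(np.linalg.norm(ax),np.degrees(np.arctan2(ax2[1],ax2[0])))
ce=sum(C)/4; print("saddle",ce+ax2*124.5,"grip",ce+ax2*39.5)
s=pix2z("top",140+(692-350)/3,190+168/3,76); g=pix2z("top",140+(601-350)/3,190+139/3,67); print(s,g)
D=pix2z("top",360+58/3.5,140+172/3.5,157);E=pix2z("top",360+75/3.5,140+448/3.5,157);print(D,E,(D+E)/2,np.degrees(np.arctan2(*(D-E)[1::-1])))
E
```

```text
[ 734.8 -230.6  185. ] [ 398.2 -245.7  185. ] [ 566.5 -238.1  185. ] 336.94694481860574 2.5677396519676323
[635.9 393.4   8. ]
[540.5  89.    8. ]
[470.1 109.4   8. ]
[568.3 414.3   8. ]
319.6531402148551 -107.62766401139511
saddle [515.9756176  132.86697753   8.        ] grip [541.71617463 213.87576548   8.        ]
[517.37494248 136.28484693  76.        ] [541.92425217 215.89571421  67.        ]
[ 655.96463455 -165.3030482   157.        ] [ 462.5995259  -173.96421902  157.        ] [ 559.28208022 -169.63363361  157.        ] 2.564666710511376
```

```bash
cat >> h.py <<'E'
def plan(target,yaw=None,rows=5,start=None):
    s,M=st(); p=s["position"] if start is None else np.array(start); y0=np.degrees(np.arctan2(M[1,0],M[0,0]))
    if yaw is None: yaw=y0
    dy=(yaw-y0+180)%360-180; step=(np.array(target)-p)/rows; out=[]
    for i in range(rows):
        a=np.radians(y0+dy*i/rows); Rm=np.array([[np.cos(a),np.sin(a),0],[np.sin(a),-np.cos(a),0],[0,0,-1]])
        out+=list((Rm.T@step/1000).round(4))+[round(-dy/rows,1)]
    print("dist/row",np.linalg.norm(step).round(1),"yaw0",y0.round(2),"dy",round(dy,2))
    for k in range(0,len(out),20): print([float(v) for v in out[k:k+20]])
E
python3 -c "
from h import *
plan([556,-110,231],-87.4,15)"
```

```text
t 1.25 p [ 267.8 -564.7  231.3] F [-0.1 -0.2 -0.1] w 85.3
x [-0.904 -0.428 -0.   ] y [-0.428  0.904  0.   ] z [ 0.  0. -1.]
J [-0.869  0.385  0.008 -0.    -1.194 -0.259]
dist/row 35.9 yaw0 -154.63 dy 67.23
[-0.0303, 0.0192, 0.0, -4.5, -0.0318, 0.0167, 0.0, -4.5, -0.033, 0.0142, 0.0, -4.5, -0.034, 0.0116, 0.0, -4.5, -0.0348, 0.0089, 0.0, -4.5]
[-0.0354, 0.0061, 0.0, -4.5, -0.0357, 0.0034, 0.0, -4.5, -0.0359, 0.0006, 0.0, -4.5, -0.0358, -0.0022, 0.0, -4.5, -0.0355, -0.005, 0.0, -4.5]
[-0.035, -0.0078, 0.0, -4.5, -0.0343, -0.0105, 0.0, -4.5, -0.0334, -0.0132, 0.0, -4.5, -0.0323, -0.0157, 0.0, -4.5, -0.0309, -0.0182, 0.0, -4.5]
```

Emit:
arm_command --commands '[-0.03,0.019,0.0,-4.5,-0.032,0.017,0.0,-4.5,-0.033,0.014,0.0,-4.5,-0.034,0.012,0.0,-4.5,-0.035,0.009,0.0,-4.5]' --jaw 0

```text
clock: 1.75
position: [363.7, -411.0, 230.2]
ee_rot: [-0.409, 0.913, -0.0, -0.0]
contact_force: [0.1, -0.5, -0.2]
gripper_width: 12.3
```

Emit:
arm_command --commands '[-0.035,0.006,0.0,-4.5,-0.036,0.003,0.0,-4.5,-0.036,0.001,0.0,-4.5,-0.036,-0.002,0.0,-4.5,-0.036,-0.005,0.0,-4.5]'

```text
clock: 2.25
position: [460.6, -250.7, 231.3]
ee_rot: [-0.586, 0.81, -0.001, 0.0]
contact_force: [0.5, 0.0, -0.4]
gripper_width: 0.4
```

Emit:
arm_command --commands '[-0.035,-0.008,0.0,-4.5,-0.034,-0.011,0.0,-4.5,-0.033,-0.013,0.0,-4.5,-0.032,-0.016,0.0,-4.5,-0.031,-0.018,0.0,-4.5]'

```text
clock: 2.75
position: [555.0, -89.7, 232.7]
ee_rot: [0.739, -0.674, 0.003, -0.001]
contact_force: [1.1, -0.3, 0.9]
gripper_width: 0.1
```

```bash
python3 - <<'E'
from h import *
plan([559,-110,125],-87.4,5)
im=arm.get_image("wrist"); cv2.imwrite("pics/w1.png",im[:,:,::-1])
find("wrist",["lift_pad","drawer_front","module"])
E
```

```text
t 2.75 p [555.  -89.7 232.7] F [ 1.1 -0.3  0.9] w 0.1
x [ 0.092 -0.996  0.003] y [-0.996 -0.092 -0.005] z [ 0.005 -0.002 -1.   ]
J [ 0.13   0.275 -0.152  0.003 -1.14  -0.039]
dist/row 21.9 yaw0 -84.75 dy -2.65
[0.0041, -0.0004, 0.0215, 0.5, 0.0041, -0.0005, 0.0215, 0.5, 0.0041, -0.0005, 0.0215, 0.5, 0.0041, -0.0005, 0.0215, 0.5, 0.0041, -0.0006, 0.0215, 0.5]
wrist lift_pad 0.74 [ 562.8 -204.1   87. ]
wrist drawer_front 0.74 [ 563.9 -172.8  132.5]
wrist module 0.6 [ 565.6 -234.8   -0.7]
```

View pics/w1.png

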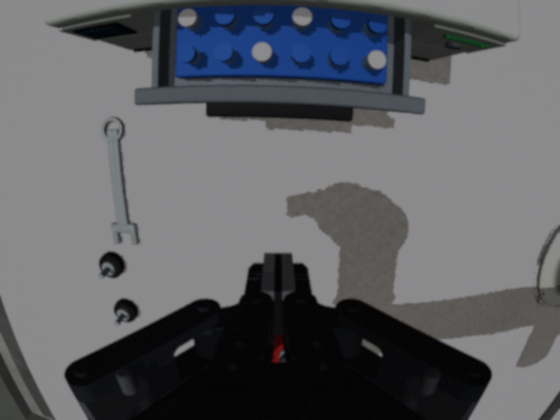

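Emit:
arm_command --commands '[0.004,-0.0005,0.0215,0.5,0.004,-0.0005,0.0215,0.5,0.004,-0.0005,0.0215,0.5,0.004,-0.0005,0.0215,0.5,0.004,-0.0005,0.0215,0.5]'

```text
clock: 3.45
position: [559.7, -115.2, 126.7]
ee_rot: [0.72, -0.694, 0.006, -0.004]
contact_force: [-0.3, 0.1, -0.7]
gripper_width: 0.0
```

```bash
python3 - <<'E'
from h import *
plan([563,-180,125],-87.4,5)
E
```

```text
t 3.45 p [ 559.7 -115.2  126.7] F [-0.3  0.1 -0.7] w 0.0
x [ 0.038 -0.999  0.003] y [-0.999 -0.038 -0.015] z [ 0.015 -0.003 -1.   ]
J [ 0.083  0.384 -0.282  0.005 -0.891 -0.048]
dist/row 13.0 yaw0 -87.84 dy 0.44
[0.013, -0.0002, 0.0003, -0.1, 0.013, -0.0002, 0.0003, -0.1, 0.013, -0.0001, 0.0003, -0.1, 0.013, -0.0001, 0.0003, -0.1, 0.013, -0.0001, 0.0003, -0.1]
```

Emit:
arm_command --commands '[0.013,0,0,0,0.013,0,0,0,0.013,0,0,0,0.013,0,0,0,0.013,0,0,0]'

```text
clock: 3.95
position: [559.5, -185.9, 126.6]
ee_rot: [0.719, -0.695, 0.004, -0.004]
contact_force: [0.1, 3.9, -1.9]
gripper_width: -0.1
```

Emit:
arm_command --commands '[0.006,0,0,0,0.006,0,0,0,0.006,0,0,0,0.006,0,0,0,0.004,0,0,0]'

```text
clock: 4.45
position: [560.2, -200.7, 127.6]
ee_rot: [0.718, -0.696, -0.004, -0.013]
contact_force: [-1.0, 12.6, 1.3]
gripper_width: -0.0
```

```bash
python3 - <<'E'
from h import *
st()
im=arm.get_image("wrist"); cv2.imwrite("pics/w2.png",im[:,:,::-1])
im=arm.get_image("scene"); cv2.imwrite("pics/s2.png",im[:,:,::-1])
st()
E
```

```text
t 4.45 p [ 560.2 -200.7  127.6] F [-1.  12.6  1.3] w -0.0
x [ 0.032 -0.999 -0.024] y [-0.999 -0.031 -0.013] z [ 0.012  0.024 -1.   ]
J [-0.085  0.424 -0.198 -0.031 -0.938  0.135]
t 4.55 p [ 560.2 -200.8  127.6] F [-0.9 18.8  4.2] w 0.3
x [ 0.031 -0.999 -0.024] y [-0.999 -0.031 -0.013] z [ 0.012  0.024 -1.   ]
J [-0.085  0.425 -0.199 -0.031 -0.938  0.135]
```

View pics/w2.png

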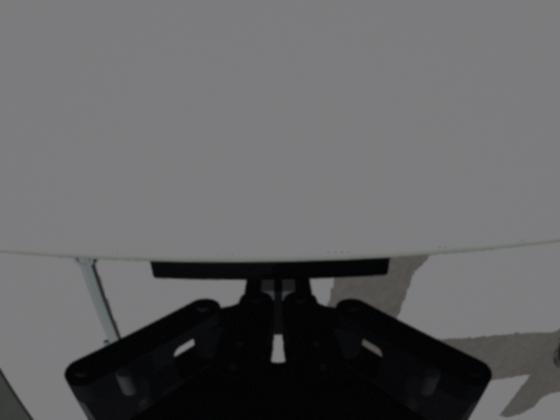

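```bash
python3 - <<'E'
s=open('h.py').read()
s=s.replace("Rm=np.array([[np.cos(a),np.sin(a),0],[np.sin(a),-np.cos(a),0],[0,0,-1]])","Rm=M@R.from_euler('z',-dy*i/rows,degrees=True).as_matrix()")
open('h.py','w').write(s)
from h import *
plan([556,-120,140],-87.4,5)
plan([542,216,160],-107.4,10,start=[556,-120,140])
E
```

```text
t 4.55 p [ 560.2 -200.8  127.6] F [-0.9 18.8  4.2] w 0.3
x [ 0.031 -0.999 -0.024] y [-0.999 -0.031 -0.013] z [ 0.012  0.024 -1.   ]
J [-0.085  0.425 -0.199 -0.031 -0.938  0.135]
dist/row 16.4 yaw0 -88.21 dy 0.81
[-0.0162, 0.0003, -0.0021, -0.2, -0.0162, 0.0003, -0.0021, -0.2, -0.0162, 0.0002, -0.0021, -0.2, -0.0162, 0.0002, -0.0021, -0.2, -0.0162, 0.0001, -0.0021, -0.2]
t 4.55 p [ 560.2 -200.8  127.6] F [-0.9 18.8  4.2] w 0.3
x [ 0.031 -0.999 -0.024] y [-0.999 -0.031 -0.013] z [ 0.012  0.024 -1.   ]
J [-0.085  0.425 -0.199 -0.031 -0.938  0.135]
dist/row 33.7 yaw0 -88.21 dy -19.19
[-0.0337, 0.0003, -0.0012, 1.9, -0.0336, 0.0015, -0.0012, 1.9, -0.0336, 0.0026, -0.0012, 1.9, -0.0335, 0.0037, -0.0012, 1.9, -0.0333, 0.0048, -0.0012, 1.9]
[-0.0331, 0.0059, -0.0012, 1.9, -0.0329, 0.007, -0.0012, 1.9, -0.0327, 0.0081, -0.0012, 1.9, -0.0324, 0.0092, -0.0012, 1.9, -0.032, 0.0103, -0.0012, 1.9]
```

Emit:
arm_command --commands '[-0.016,0,-0.002,0,-0.016,0,-0.002,0,-0.016,0,-0.002,0,-0.016,0,-0.002,0,-0.016,0,-0.002,0]'

```text
clock: 5.05
position: [559.0, -119.3, 142.5]
ee_rot: [0.718, -0.695, -0.001, -0.013]
contact_force: [-0.5, -0.3, -0.7]
gripper_width: -0.2
```

```bash
python3 - <<'E'
from h import *
plan([542,216,160],-107.4,15)
im=arm.get_image("top"); cv2.imwrite("pics/t3.png",im[:,:,::-1])
im=arm.get_image("wrist"); cv2.imwrite("pics/w3.png",im[:,:,::-1])
find("wrist",["lift_pad","drawer_front","module"])
st()
E
```

```text
t 5.05 p [ 559.  -119.3  142.5] F [-0.5 -0.3 -0.7] w -0.2
x [ 0.033 -0.999 -0.02 ] y [-0.999 -0.032 -0.017] z [ 0.016  0.02  -1.   ]
J [ 0.063  0.369 -0.249 -0.024 -0.936 -0.016]
dist/row 22.4 yaw0 -88.13 dy -19.27
[-0.0224, 0.0004, -0.0007, 1.3, -0.0224, 0.0009, -0.0007, 1.3, -0.0224, 0.0014, -0.0007, 1.3, -0.0223, 0.0019, -0.0007, 1.3, -0.0223, 0.0024, -0.0007, 1.3]
[-0.0222, 0.0029, -0.0007, 1.3, -0.0221, 0.0034, -0.0007, 1.3, -0.0221, 0.0039, -0.0007, 1.3, -0.022, 0.0044, -0.0007, 1.3, -0.0219, 0.0049, -0.0007, 1.3]
[-0.0217, 0.0054, -0.0007, 1.3, -0.0216, 0.0058, -0.0007, 1.3, -0.0215, 0.0063, -0.0007, 1.3, -0.0213, 0.0068, -0.0007, 1.3, -0.0212, 0.0073, -0.0007, 1.3]
wrist lift_pad 0.56 [ 563.4 -206.3   91.1]
wrist drawer_front 0.91 [ 564.1 -224.4  133.2]
wrist module 0.88 [ 565.4 -236.3   -0.6]
t 5.3 p [ 558.9 -120.2  142. ] F [-0.2  0.3  0.2] w -0.0
x [ 0.033 -0.999 -0.02 ] y [-0.999 -0.032 -0.016] z [ 0.015  0.02  -1.   ]
J [ 0.061  0.37  -0.249 -0.024 -0.936 -0.014]
```

View pics/w3.png

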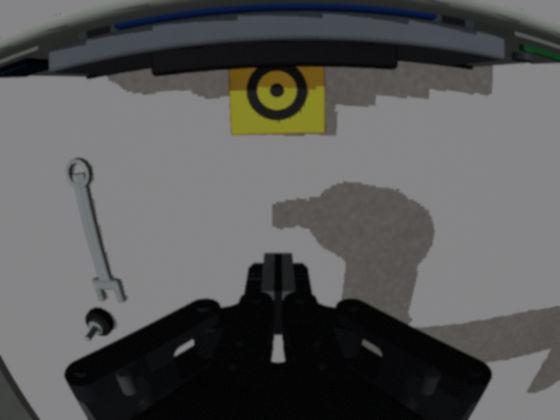

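```bash
cat >> h.py <<'E'
def wpix(u,v,z):
    i=arm.camera_info("wrist"); T=np.array(i["world_from_camera"]); K=np.array(i["camera_matrix"])
    a=np.array([(u-K[0,2])/K[0,0],(v-K[1,2])/K[1,1]]); r=np.linalg.norm(a)+1e-9
    d=T[:3,:3]@np.r_[np.sin(r)*a/r,np.cos(r)]; o=T[:3,3]; return o+d*(z-o[2])/d[2]
E
python3 - <<'E'
from h import *
im=cv2.imread("pics/w3.png"); a=cv2.convertScaleAbs(im[0:150,0:560],alpha=2); 
cv2.imwrite("pics/w3z.png",cv2.resize(a,(800,430)[:2],interpolation=cv2.INTER_CUBIC))
im=cv2.imread("pics/t3.png"); a=cv2.convertScaleAbs(im[140:310,360:500],alpha=2); 
cv2.imwrite("pics/t3z.png",cv2.resize(a,None,fx=3.5,fy=3.5,interpolation=cv2.INTER_CUBIC))
print(wpix(277,90,100), wpix(232,134,100),wpix(326,134,100))
print(arm.camera_info("wrist"))
E
```

```text
[ 562.55018068 -207.05255492  100.        ] [ 587.19159752 -181.66973192  100.        ] [ 534.1983608  -183.52075343  100.        ]
{'camera_matrix': array([[325.1922621 ,   0.        , 277.71391167],
       [  0.        , 325.1922621 , 206.31364667],
       [  0.        ,   0.        ,   1.        ]]), 'world_from_camera': array([[-9.99324908e-01, -3.62888568e-02,  5.73116852e-03,
         5.58856456e+02],
       [-3.24179351e-02,  9.44401389e-01,  3.27192748e-01,
        -2.02653994e+02],
       [-1.72859743e-02,  3.26786070e-01, -9.44940241e-01,
         2.82581878e+02],
       [ 0.00000000e+00,  0.00000000e+00,  0.00000000e+00,
         1.00000000e+00]])}
```

View pics/w3z.png

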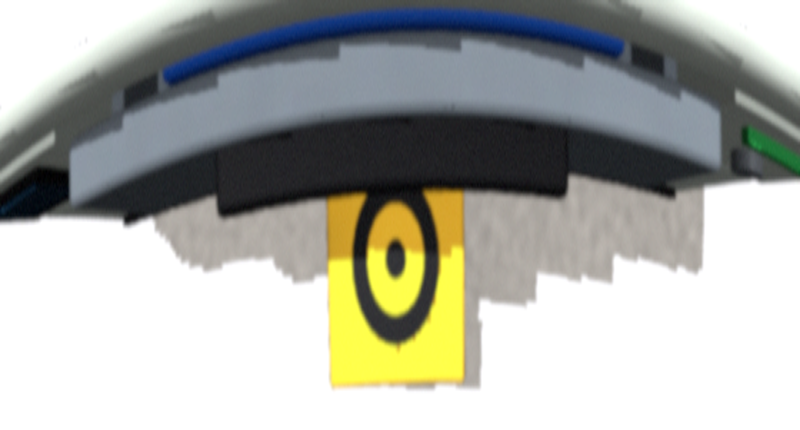

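View pics/t3z.png

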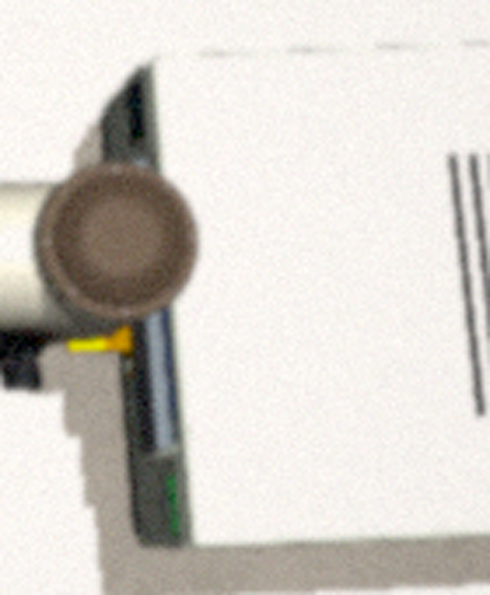

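```bash
python3 - <<'E'
from h import *
for v,z in ((39,160),(14.6,160),(9.5,160),(3.5,160),(9.5,140),(3.5,140),(3.5,185),(0,185)): print(v,z,wpix(276.5,v,z).round(1))
print(wpix(276.5,188/2.87,157))
E
```

```text
39 160 [ 562.1 -225.1  160. ]
14.6 160 [ 562.5 -234.7  160. ]
9.5 160 [ 562.5 -236.8  160. ]
3.5 160 [ 562.6 -239.2  160. ]
9.5 140 [ 563.1 -242.4  140. ]
3.5 140 [ 563.2 -245.2  140. ]
3.5 185 [ 561.8 -231.8  185. ]
0 185 [ 561.9 -232.9  185. ]
[ 561.89175303 -215.17137947  157.        ]
```

Emit:
arm_command --commands '[-0.022,0,-0.001,1.3,-0.022,0.001,-0.001,1.3,-0.022,0.001,-0.001,1.3,-0.022,0.002,-0.001,1.3,-0.022,0.002,-0.001,1.3]' --jaw 1

```text
clock: 5.8
position: [554.6, -13.2, 148.2]
ee_rot: [-0.672, 0.74, 0.002, 0.011]
contact_force: [0.6, 0.5, 0.2]
gripper_width: 72.5
```

Emit:
arm_command --commands '[-0.022,0.003,-0.001,1.3,-0.022,0.003,-0.001,1.3,-0.022,0.004,-0.001,1.3,-0.022,0.004,-0.001,1.3,-0.022,0.005,-0.001,1.3]'

```text
clock: 6.3
position: [552.2, 98.4, 154.7]
ee_rot: [-0.625, 0.781, 0.002, 0.01]
contact_force: [0.3, 0.0, 0.0]
gripper_width: 85.5
```

```bash
python3 - <<'E'
from h import *
plan([542,216,160],-107.4,5)
im=arm.get_image("wrist"); cv2.imwrite("pics/w4.png",im[:,:,::-1])
find("wrist",["jack","jack_grip","jack_saddle"])
E
```

```text
t 6.3 p [552.2  98.4 154.7] F [0.3 0.  0. ] w 85.5
x [-0.219 -0.976 -0.019] y [-0.976  0.219 -0.009] z [ 0.013  0.016 -1.   ]
J [ 0.46   0.337 -0.268 -0.011 -0.947 -0.675]
dist/row 23.6 yaw0 -102.63 dy -4.77
[-0.0225, 0.0071, -0.0007, 1.0, -0.0224, 0.0075, -0.0007, 1.0, -0.0223, 0.0079, -0.0007, 1.0, -0.0221, 0.0082, -0.0007, 1.0, -0.022, 0.0086, -0.0007, 1.0]
wrist jack 0.88 [516.2 135.7   0.6]
wrist jack_grip 0.81 [541.7 216.5  39. ]
wrist jack_saddle 0.74 [516.2 134.6  74.4]
```

View pics/w4.png

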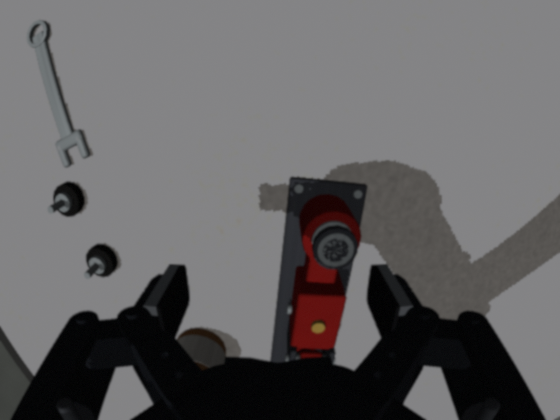

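Emit:
arm_command --commands '[-0.0225,0.007,-0.001,1.0,-0.0225,0.007,-0.001,1.0,-0.022,0.008,-0.001,1.0,-0.022,0.008,-0.001,1.0,-0.022,0.008,-0.001,1.0]'

```text
clock: 7.0
position: [543.9, 208.9, 160.2]
ee_rot: [-0.585, 0.811, 0.003, 0.007]
contact_force: [0.8, 0.3, -0.0]
gripper_width: 85.2
```

```bash
python3 - <<'E'
from h import *
plan([542,216.5,100],-107.4,5)
E
```

```text
t 7.0 p [543.9 208.9 160.2] F [ 0.8  0.3 -0. ] w 85.2
x [-0.316 -0.949 -0.015] y [-0.949  0.316 -0.004] z [ 0.009  0.013 -1.   ]
J [ 0.642  0.367 -0.208 -0.006 -0.981 -0.96 ]
dist/row 12.1 yaw0 -108.4 dy 1.0
[-0.0011, 0.0009, 0.0121, -0.2, -0.0011, 0.0009, 0.0121, -0.2, -0.0011, 0.0009, 0.0121, -0.2, -0.0012, 0.0009, 0.0121, -0.2, -0.0012, 0.0009, 0.0121, -0.2]
```

Emit:
arm_command --commands '[-0.001,0.001,0.012,-0.2,-0.001,0.001,0.012,-0.2,-0.001,0.001,0.012,-0.2,-0.001,0.001,0.012,-0.2,-0.001,0.001,0.012,-0.2]'

```text
clock: 7.5
position: [542.1, 213.1, 96.3]
ee_rot: [-0.591, 0.806, 0.002, 0.008]
contact_force: [-0.2, 0.2, 0.2]
gripper_width: 85.3
```

```bash
python3 - <<'E'
from h import *
plan([542,216.5,22],-107.4,10)
im=arm.get_image("wrist"); cv2.imwrite("pics/w5.png",im[:,:,::-1])
find("wrist",["jack_grip","jack_saddle"])
E
```

```text
t 7.5 p [542.1 213.1  96.3] F [-0.2  0.2  0.2] w 85.3
x [-0.301 -0.954 -0.015] y [-0.954  0.301 -0.005] z [ 0.009  0.013 -1.   ]
J [ 0.65   0.437 -0.282 -0.006 -0.837 -0.951]
dist/row 7.4 yaw0 -107.5 dy 0.1
[-0.0002, 0.0002, 0.0074, -0.0, -0.0002, 0.0002, 0.0074, -0.0, -0.0002, 0.0002, 0.0074, -0.0, -0.0002, 0.0002, 0.0074, -0.0, -0.0002, 0.0002, 0.0074, -0.0]
[-0.0002, 0.0002, 0.0074, -0.0, -0.0002, 0.0002, 0.0074, -0.0, -0.0002, 0.0002, 0.0074, -0.0, -0.0002, 0.0002, 0.0074, -0.0, -0.0002, 0.0002, 0.0074, -0.0]
wrist jack_grip 0.98 [539.4 215.7  38.5]
wrist jack_saddle 0.7 [514.1 136.   76.3]
```

View pics/w5.png

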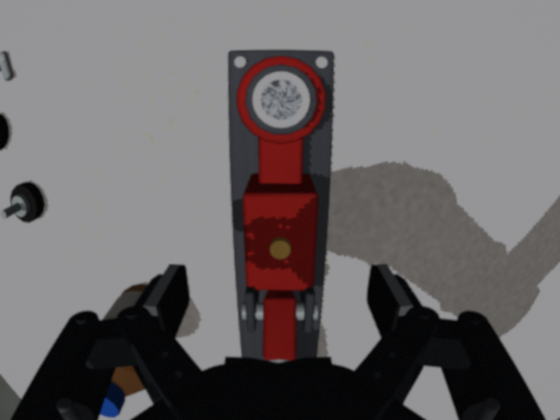

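Emit:
arm_command --commands '[0,0,0.009,0,0,0,0.009,0,0,0,0.009,0,0,0,0.009,0,0,0,0.007,0]'

```text
clock: 8.15
position: [543.9, 214.7, 52.3]
ee_rot: [-0.592, 0.806, 0.002, 0.009]
contact_force: [-0.1, 0.7, -0.1]
gripper_width: 85.1
```

```bash
python3 - <<'E'
from h import *
plan([541.5,216,23],-107.4,5)
E
```

```text
t 8.15 p [543.9 214.7  52.3] F [-0.1  0.7 -0.1] w 85.1
x [-0.3   -0.954 -0.018] y [-0.954  0.3   -0.008] z [ 0.013  0.015 -1.   ]
J [ 0.651  0.495 -0.32  -0.006 -0.737 -0.951]
dist/row 5.9 yaw0 -107.45 dy 0.05
[-0.0, 0.0006, 0.0059, -0.0, -0.0, 0.0006, 0.0059, -0.0, -0.0, 0.0006, 0.0059, -0.0, -0.0, 0.0006, 0.0059, -0.0, -0.0, 0.0006, 0.0059, -0.0]
```

Emit:
arm_command --commands '[0,0.0006,0.006,0,0,0.0006,0.006,0,0,0.0006,0.006,0,0,0.0006,0.006,0,0,0.0006,0.004,0]'

```text
clock: 8.65
position: [541.0, 216.0, 21.1]
ee_rot: [-0.592, 0.806, 0.002, 0.009]
contact_force: [-0.1, 0.4, -0.5]
gripper_width: 85.1
```

Emit:
arm_command --commands '[0,0,0,0,0,0,0,0,0,0,0,0,0,0,0,0,0,0,0,0]' --jaw 0

```text
clock: 9.15
position: [541.6, 216.2, 21.2]
ee_rot: [-0.592, 0.806, 0.002, 0.009]
contact_force: [0.7, 0.1, -2.0]
gripper_width: 43.7
```

```bash
python3 - <<'E'
from h import *
im=arm.get_image("wrist"); cv2.imwrite("pics/w6.png",im[:,:,::-1])
st()
find("wrist",["jack_saddle"])
E
```

```text
t 9.2 p [541.6 216.2  21.2] F [ 1.7  0.4 -1.4] w 43.6
x [-0.3   -0.954 -0.018] y [-0.954  0.3   -0.008] z [ 0.013  0.014 -1.   ]
J [ 0.656  0.537 -0.348 -0.006 -0.666 -0.956]
wrist jack_saddle 0.57 [511.9 134.8  74.4]
```

View pics/w6.png

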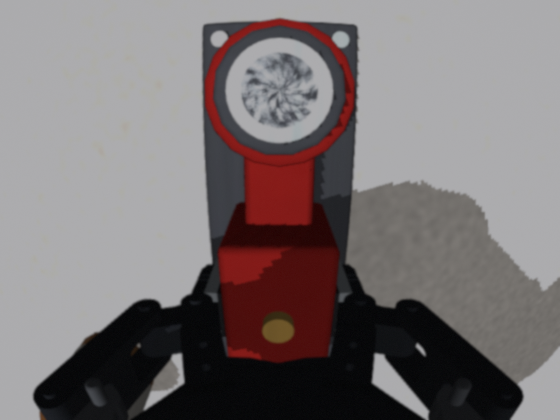

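Emit:
arm_command --commands '[0,0,-0.002,0,0,0,-0.002,0,0,0,-0.002,0,0,0,0,0,0,0,0,0]'

```text
clock: 9.75
position: [536.5, 213.2, 22.6]
ee_rot: [-0.59, 0.807, 0.003, 0.003]
contact_force: [-0.5, -0.6, -6.6]
gripper_width: 43.4
```

```bash
python3 - <<'E'
from h import *
s,M=st()
im=arm.get_image("wrist"); cv2.imwrite("pics/w7.png",im[:,:,::-1])
im=arm.get_image("scene"); cv2.imwrite("pics/s7.png",im[:,:,::-1])
p=wpix(279,90,80); print(p, M.T@(p-s["position"]))
plan([557,-60,27],-87.4,20)
E
```

```text
t 9.75 p [536.5 213.2  22.6] F [-0.5 -0.6 -6.6] w 43.4
x [-0.303 -0.953 -0.009] y [-0.953  0.303  0.001] z [ 0.002  0.009 -1.   ]
J [ 0.656  0.533 -0.351 -0.009 -0.681 -0.956]
[510.83422729 133.31894654  80.        ] [ 83.43045866   0.35663566 -58.16459376]
t 9.85 p [536.6 213.3  22.8] F [ 0.1 -1.  -7.4] w 43.4
x [-0.302 -0.953 -0.009] y [-0.953  0.302  0.001] z [ 0.002  0.009 -1.   ]
J [ 0.656  0.532 -0.351 -0.009 -0.681 -0.956]
dist/row 13.7 yaw0 -107.6 dy 20.2
[0.0127, -0.0051, -0.0003, -1.0, 0.0128, -0.0049, -0.0003, -1.0, 0.0129, -0.0047, -0.0003, -1.0, 0.013, -0.0044, -0.0003, -1.0, 0.013, -0.0042, -0.0003, -1.0]
[0.0131, -0.004, -0.0003, -1.0, 0.0132, -0.0037, -0.0003, -1.0, 0.0132, -0.0035, -0.0003, -1.0, 0.0133, -0.0033, -0.0003, -1.0, 0.0134, -0.003, -0.0003, -1.0]
[0.0134, -0.0028, -0.0003, -1.0, 0.0135, -0.0026, -0.0003, -1.0, 0.0135, -0.0023, -0.0003, -1.0, 0.0135, -0.0021, -0.0003, -1.0, 0.0136, -0.0018, -0.0003, -1.0]
[0.0136, -0.0016, -0.0003, -1.0, 0.0136, -0.0014, -0.0003, -1.0, 0.0137, -0.0011, -0.0003, -1.0, 0.0137, -0.0009, -0.0003, -1.0, 0.0137, -0.0006, -0.0003, -1.0]
```

View pics/w7.png

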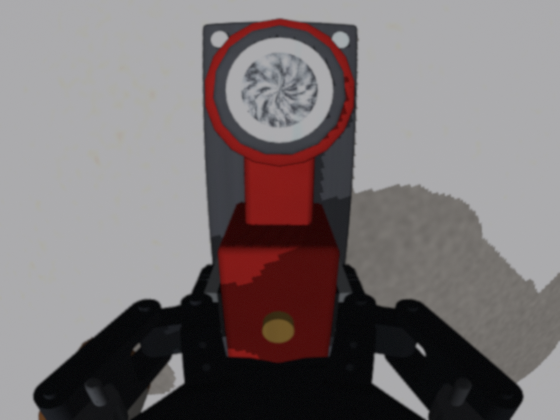

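View pics/s7.png

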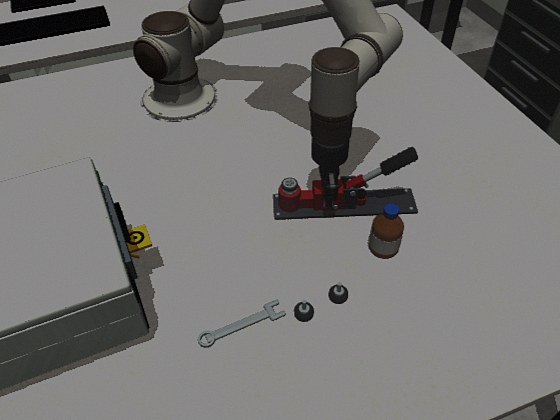

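Emit:
arm_command --commands '[0.013,-0.005,-0.003,-1.0,0.013,-0.005,-0.003,-1.0,0.013,-0.005,-0.003,-1.0,0.013,-0.0045,-0.003,-1.0,0.013,-0.004,-0.002,-1.0]'

```text
clock: 10.35
position: [540.6, 143.3, 35.3]
ee_rot: [-0.628, 0.778, 0.003, 0.002]
contact_force: [-0.6, 0.2, -8.1]
gripper_width: 43.5
```

```bash
python3 - <<'E'
from h import *
plan([557,-60,27],-87.4,15)
E
```

```text
t 10.35 p [540.6 143.3  35.3] F [-0.6  0.2 -8.1] w 43.5
x [-0.211 -0.977 -0.006] y [-0.977  0.211  0.003] z [-0.002  0.007 -1.   ]
J [ 0.545  0.493 -0.384 -0.011 -0.692 -0.75 ]
dist/row 13.6 yaw0 -102.2 dy 14.8
[0.013, -0.0039, 0.0005, -1.0, 0.0131, -0.0037, 0.0005, -1.0, 0.0131, -0.0035, 0.0005, -1.0, 0.0132, -0.0033, 0.0005, -1.0, 0.0133, -0.003, 0.0005, -1.0]
[0.0133, -0.0028, 0.0005, -1.0, 0.0134, -0.0026, 0.0005, -1.0, 0.0134, -0.0023, 0.0005, -1.0, 0.0134, -0.0021, 0.0005, -1.0, 0.0135, -0.0019, 0.0005, -1.0]
[0.0135, -0.0016, 0.0005, -1.0, 0.0135, -0.0014, 0.0005, -1.0, 0.0135, -0.0012, 0.0005, -1.0, 0.0136, -0.0009, 0.0005, -1.0, 0.0136, -0.0007, 0.0005, -1.0]
```

Now the jack is lifted by about 14 mm. Carrying on, gently descending.

Emit:
arm_command --commands '[0.013,-0.004,0,-1.0,0.013,-0.004,0,-1.0,0.013,-0.0035,0,-1.0,0.013,-0.003,0,-1.0,0.013,-0.003,0,-1.0]'

```text
clock: 10.85
position: [545.2, 73.0, 34.4]
ee_rot: [-0.663, 0.749, 0.004, 0.0]
contact_force: [-1.2, -0.4, -8.4]
gripper_width: 43.3
```

Emit:
arm_command --commands '[0.013,-0.003,0,-1.0,0.013,-0.0025,0,-1.0,0.013,-0.002,0,-1.0,0.013,-0.002,0,-1.0,0.013,-0.002,0,-1.0]'

```text
clock: 11.35
position: [550.0, 4.1, 33.4]
ee_rot: [-0.696, 0.718, 0.004, -0.001]
contact_force: [0.9, -0.4, -9.3]
gripper_width: 44.0
```

```bash
python3 - <<'E'
from h import *
plan([557,-60,27],-87.4,5)
im=arm.get_image("wrist"); cv2.imwrite("pics/w8.png",im[:,:,::-1])
E
```

```text
t 11.35 p [550.    4.1  33.4] F [ 0.9 -0.4 -9.3] w 44.0
x [-0.03  -1.    -0.005] y [-1.     0.03   0.007] z [-0.007  0.005 -1.   ]
J [ 0.298  0.487 -0.403 -0.011 -0.686 -0.32 ]
dist/row 13.0 yaw0 -91.72 dy 4.32
[0.0128, -0.0018, 0.0012, -0.9, 0.0128, -0.0016, 0.0012, -0.9, 0.0128, -0.0014, 0.0012, -0.9, 0.0128, -0.0012, 0.0012, -0.9, 0.0129, -0.001, 0.0012, -0.9]
```

View pics/w8.png

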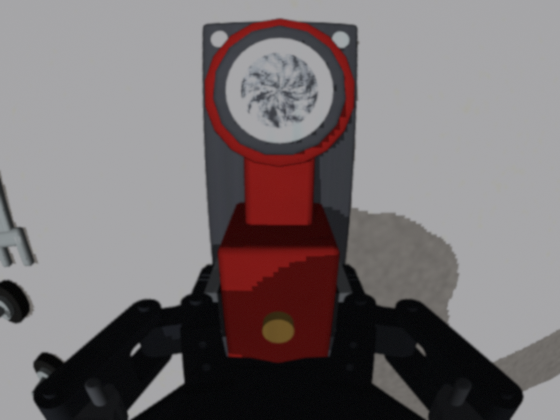

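Emit:
arm_command --commands '[0.013,-0.002,0.001,-0.9,0.013,-0.0015,0.001,-0.9,0.013,-0.0015,0.001,-0.9,0.013,-0.001,0.001,-0.9,0.013,-0.001,0.001,-0.9]'

```text
clock: 11.9
position: [556.6, -63.8, 27.4]
ee_rot: [0.725, -0.689, -0.005, 0.001]
contact_force: [0.6, -0.4, -8.0]
gripper_width: 43.3
```

```bash
python3 - <<'E'
from h import *
plan([559,-80,26],-87.4,5)
im=arm.get_image("wrist"); cv2.imwrite("pics/w9.png",im[:,:,::-1])
find("wrist",["lift_pad","jack_saddle"])
E
```

```text
t 11.9 p [556.6 -63.8  27.4] F [ 0.6 -0.4 -8. ] w 43.3
x [ 0.052 -0.999 -0.005] y [-0.999 -0.052  0.008] z [-0.009  0.005 -1.   ]
J [ 0.172  0.509 -0.381 -0.009 -0.689 -0.113]
dist/row 3.3 yaw0 -87.04 dy -0.36
[0.0033, -0.0003, 0.0003, 0.1, 0.0033, -0.0003, 0.0003, 0.1, 0.0033, -0.0003, 0.0003, 0.1, 0.0033, -0.0003, 0.0003, 0.1, 0.0033, -0.0003, 0.0003, 0.1]
wrist jack_saddle 0.64 [ 561.6 -147.2   82.2]
```

View pics/w9.png

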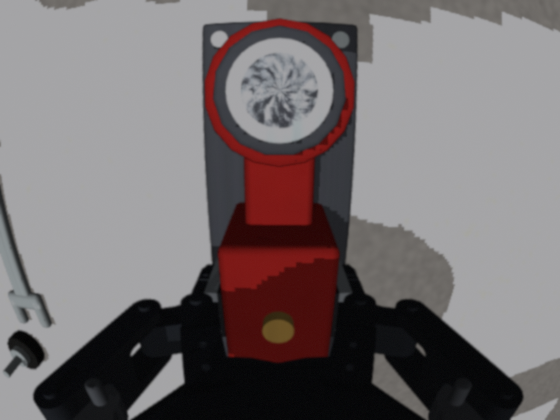

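Emit:
arm_command --commands '[0.008,-0.001,0.0005,0.1,0.008,-0.001,0,0.1,0.008,-0.001,0,0.1,0.007,0,0,0.1,0.005,0,0,0]'

```text
clock: 12.55
position: [561.8, -100.6, 26.7]
ee_rot: [0.722, -0.691, -0.005, 0.001]
contact_force: [-0.6, 0.5, -8.1]
gripper_width: 43.3
```

```bash
python3 - <<'E'
from h import *
plan([558.8,-122.5,26],-87.4,5)
im=arm.get_image("scene"); cv2.imwrite("pics/s10.png",im[:,:,::-1])
E
```

```text
t 12.55 p [ 561.8 -100.6   26.7] F [-0.6  0.5 -8.1] w 43.3
x [ 0.044 -0.999 -0.005] y [-0.999 -0.044  0.008] z [-0.009  0.005 -1.   ]
J [ 0.104  0.524 -0.354 -0.009 -0.701 -0.053]
dist/row 4.4 yaw0 -87.49 dy 0.09
[0.0043, 0.0008, 0.0001, -0.0, 0.0043, 0.0008, 0.0001, -0.0, 0.0043, 0.0008, 0.0001, -0.0, 0.0043, 0.0008, 0.0001, -0.0, 0.0043, 0.0008, 0.0001, -0.0]
```

View pics/s10.png

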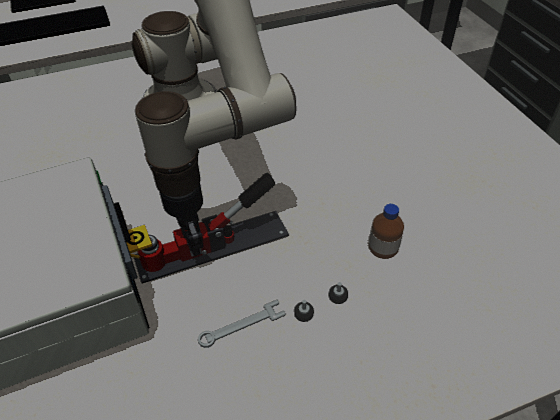

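Emit:
arm_command --commands '[0.005,0.001,0,0,0.005,0.001,0,0,0.004,0.001,0,0,0.004,0.0005,0,0,0.003,0,0,0]'

```text
clock: 13.1
position: [558.6, -124.0, 26.5]
ee_rot: [0.722, -0.692, -0.005, 0.001]
contact_force: [0.0, -0.2, -8.5]
gripper_width: 43.4
```

```bash
python3 - <<'E'
from h import *
plan([558.8,-122.5,21],-87.4,5)
im=arm.get_image("wrist"); cv2.imwrite("pics/w11.png",im[:,:,::-1])
im=arm.get_image("scene"); cv2.imwrite("pics/s11.png",im[:,:,::-1])
find("scene",["jack_saddle","lift_pad","jack"])
find("wrist",["jack_saddle","lift_pad","jack"])
E
```

```text
t 13.1 p [ 558.6 -124.    26.5] F [ 0.  -0.2 -8.5] w 43.4
x [ 0.043 -0.999 -0.005] y [-0.999 -0.043  0.009] z [-0.009  0.005 -1.   ]
J [ 0.062  0.526 -0.351 -0.008 -0.703 -0.012]
dist/row 1.1 yaw0 -87.53 dy 0.13
[-0.0003, -0.0001, 0.0011, -0.0, -0.0003, -0.0001, 0.0011, -0.0, -0.0003, -0.0001, 0.0011, -0.0, -0.0003, -0.0001, 0.0011, -0.0, -0.0003, -0.0001, 0.0011, -0.0]
scene lift_pad 0.77 [ 561.  -201.6   88.9]
scene jack 0.75 [ 558.3 -201.4    5.5]
scene jack 0.16 [767.2 133.    1.1]
wrist lift_pad 0.87 [ 562.3 -204.9   92.1]
```

View pics/w11.png

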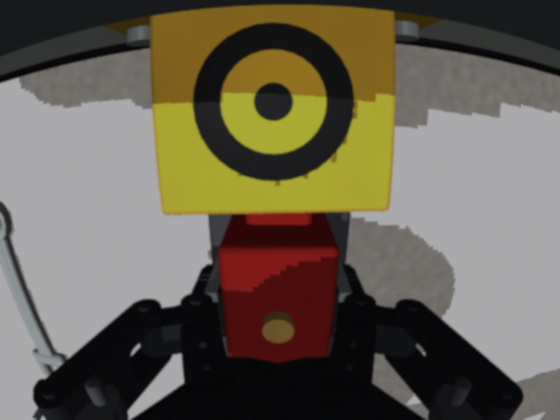

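```bash
python3 - <<'E'
from h import *
s,M=st()
a=wpix(273,101,100);b=wpix(279,90,81); print(a,b,(M.T@(a-b)).round(1))
print(wpix(163,213,100),wpix(389,209,100))
E
```

```text
t 13.5 p [ 558.8 -123.5   26.5] F [-0.3  0.7 -8.6] w 43.6
x [ 0.044 -0.999 -0.005] y [-0.999 -0.044  0.009] z [-0.009  0.005 -1.   ]
J [ 0.063  0.526 -0.35  -0.008 -0.703 -0.013]
[ 563.55486692 -204.05492897  100.        ] [ 562.24129643 -207.17816738   81.        ] [ -3.2  -1.3 -19. ]
[ 588.06590461 -178.5122502   100.        ] [ 535.82226922 -181.65811826  100.        ]
```

Emit:
arm_command --commands '[-0.002,-0.001,0.001,0,-0.001,0,0.002,0,0,0,0.002,0,0,0,0.001,0,0,0,0,0]'

```text
clock: 14.0
position: [560.8, -120.0, 21.6]
ee_rot: [0.723, -0.691, -0.004, 0.001]
contact_force: [-0.4, -0.3, -6.0]
gripper_width: 43.5
```

```bash
python3 - <<'E'
from h import *
s,M=st()
im=arm.get_image("wrist"); cv2.imwrite("pics/w12.png",im[:,:,::-1])
E
```

```text
t 14.0 p [ 560.8 -120.    21.6] F [-0.4 -0.3 -6. ] w 43.5
x [ 0.045 -0.999 -0.005] y [-0.999 -0.045  0.006] z [-0.006  0.004 -1.   ]
J [ 0.069  0.534 -0.353 -0.008 -0.69  -0.018]
```

View pics/w12.png

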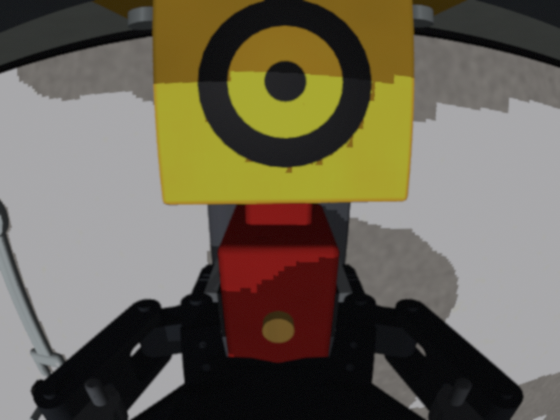

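```bash
python3 - <<'E'
from h import *
s,M=st()
a=wpix(285,81,100);b=wpix(279,90,76.5); print(a,b,(M.T@(a-b)).round(1))
E
```

```text
t 14.05 p [ 560.8 -120.    21.6] F [-0.5 -0.4 -5.3] w 43.4
x [ 0.045 -0.999 -0.005] y [-0.999 -0.045  0.006] z [-0.006  0.004 -1.   ]
J [ 0.069  0.534 -0.353 -0.008 -0.69  -0.018]
[ 563.27221435 -204.57347843  100.        ] [ 564.17345602 -203.70966233   76.5       ] [  0.7   1.1 -23.5]
```

Emit:
arm_command --commands '[0,0,0.001,0,0,0,0.001,0,0,0,0,0,0,0,0,0,0,0,0,0]'

```text
clock: 14.55
position: [560.9, -120.0, 21.4]
ee_rot: [0.723, -0.691, -0.003, 0.0]
contact_force: [-3.1, 0.4, -0.7]
gripper_width: 43.4
```

Emit:
arm_command --commands '[0,0,0,0,0,0,0,0,0,0,0,0,0,0,0,0,0,0,0,0]' --jaw 1

```text
clock: 15.05
position: [565.8, -120.0, 23.8]
ee_rot: [0.724, -0.69, 0.001, -0.003]
contact_force: [0.0, -1.0, 0.4]
gripper_width: 85.5
```

```bash
python3 - <<'E'
from h import *
s,M=st()
im=arm.get_image("wrist"); cv2.imwrite("pics/w13.png",im[:,:,::-1])
E
```

```text
t 15.05 p [ 565.8 -120.    23.8] F [ 0.  -1.   0.4] w 85.5
x [ 0.048 -0.999 -0.003] y [-0.999 -0.048 -0.005] z [ 0.005  0.003 -1.   ]
J [ 0.069  0.532 -0.349 -0.004 -0.685 -0.018]
```

View pics/w13.png

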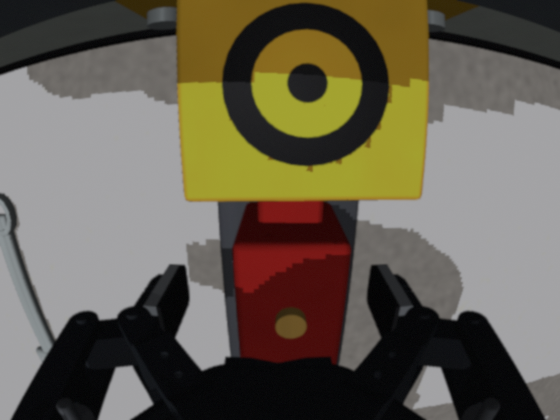

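```bash
python3 - <<'E'
from h import *
s,M=st()
a=wpix(307,83,100);b=wpix(291,323,67); print(a,b,(M.T@(a-b)).round(1))
# neck edges just in front of block ~ z=40 : (258,212),(323,212); base edges
print(wpix(258,212,40),wpix(323,212,40)); print(wpix(219,205,8),wpix(357,205,8)); print(wpix(236,243,67),wpix(349,243,67))
E
```

```text
t 15.1 p [ 565.9 -120.    23.8] F [-0.7 -0.5  0.6] w 85.4
x [ 0.048 -0.999 -0.003] y [-0.999 -0.048 -0.005] z [ 0.005  0.003 -1.   ]
J [ 0.069  0.532 -0.349 -0.004 -0.685 -0.018]
[ 563.27839593 -204.50660405  100.        ] [ 560.24873677 -121.37783915   67.        ] [ 83.1   0.8 -33.2]
[ 575.22527682 -156.10948089   40.        ] [ 548.55366903 -157.43029654   40.        ]
[ 597.25007476 -147.71024049    8.        ] [ 525.90989898 -151.27384205    8.        ]
[ 580.87740076 -154.1608329    67.        ] [ 542.83055806 -155.94459492   67.        ]
```

Emit:
arm_command --commands '[0,0,-0.02,0,0,0,-0.03,0,0,0,-0.035,0,0,0,-0.04,0,0,0,-0.04,0]'

```text
clock: 15.6
position: [561.1, -120.5, 187.1]
ee_rot: [0.723, -0.69, -0.005, 0.003]
contact_force: [0.5, 0.0, 0.1]
gripper_width: 85.4
```

```bash
python3 - <<'E'
from h import *
plan([553.2,22,178],-87.4,10)
im=arm.get_image("wrist"); cv2.imwrite("pics/w14.png",im[:,:,::-1])
find("wrist",["lift_pad","jack_saddle","jack_grip","handle_press"])
E
```

```text
t 15.6 p [ 561.1 -120.5  187.1] F [0.5 0.  0.1] w 85.4
x [ 0.046 -0.999 -0.004] y [-0.999 -0.047  0.012] z [-0.012  0.003 -1.   ]
J [ 0.068  0.34  -0.175 -0.004 -1.067 -0.02 ]
dist/row 14.3 yaw0 -87.34 dy -0.06
[-0.0143, 0.0001, 0.001, 0.0, -0.0143, 0.0001, 0.001, 0.0, -0.0143, 0.0001, 0.001, 0.0, -0.0143, 0.0001, 0.001, 0.0, -0.0143, 0.0001, 0.001, 0.0]
[-0.0143, 0.0001, 0.001, 0.0, -0.0143, 0.0001, 0.001, 0.0, -0.0143, 0.0001, 0.001, 0.0, -0.0143, 0.0001, 0.001, 0.0, -0.0143, 0.0001, 0.001, 0.0]
wrist lift_pad 0.72 [ 570.8 -207.2   95.7]
wrist lift_pad 0.68 [783.2  63.4   8.6]
wrist jack_grip 0.91 [ 562.9 -116.5   36.1]
```

View pics/w14.png

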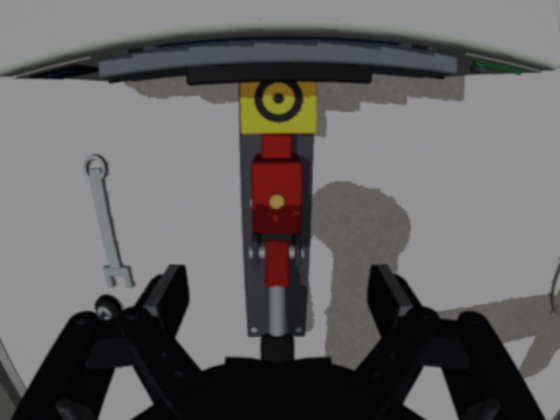

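Emit:
arm_command --commands '[-0.014,0,0,0,-0.014,0,0,0,-0.014,0,0,0,-0.014,0,0,0,-0.014,0,0,0]' --jaw 0

```text
clock: 16.35
position: [554.8, -46.0, 180.2]
ee_rot: [0.722, -0.691, -0.009, 0.007]
contact_force: [-0.2, -0.4, -0.1]
gripper_width: 12.0
```

Emit:
arm_command --commands '[-0.014,0,0,0,-0.014,0,0,0,-0.013,0,0,0,-0.012,0,0,0,-0.01,0,0,0]'

```text
clock: 16.85
position: [551.6, 24.3, 180.5]
ee_rot: [0.723, -0.69, -0.009, 0.007]
contact_force: [0.0, 0.4, 0.1]
gripper_width: -0.0
```

```bash
python3 - <<'E'
from h import *
im=arm.get_image("scene"); cv2.imwrite("pics/s15.png",im[:,:,::-1])
im=arm.get_image("top"); cv2.imwrite("pics/t15.png",im[:,:,::-1])
plan([553.2,25,145],-87.4,5)
find("scene",["handle_press","jack","jack_saddle","lift_pad"])
find("top",["handle_press","jack","jack_grip"])
E
```

```text
t 16.95 p [551.7  24.4 180.5] F [-0.2 -0.6 -0.8] w -0.4
x [ 0.048 -0.999 -0.004] y [-0.999 -0.048  0.022] z [-0.022  0.003 -1.   ]
J [ 0.332  0.315 -0.227 -0.012 -1.048 -0.278]
dist/row 7.1 yaw0 -87.24 dy -0.16
[-0.0001, -0.0005, 0.0071, 0.0, -0.0001, -0.0005, 0.0071, 0.0, -0.0001, -0.0005, 0.0071, 0.0, -0.0001, -0.0005, 0.0071, 0.0, -0.0001, -0.0005, 0.0071, 0.0]
scene handle_press 0.68 [552.6  21.9 134.1]
scene handle_press 0.44 [ 568.1 -232.9    1. ]
scene jack 0.82 [ 562.  -201.8   -1.2]
scene jack_saddle 0.4 [ 565.7 -202.6   79.4]
scene lift_pad 0.59 [ 563.5 -200.3   89.7]
scene lift_pad 0.55 [690.8 279.   -2.3]
top jack 0.9 [ 566.6 -199.    -2. ]
top jack_grip 0.73 [ 562.9 -119.5   37.5]
top jack_grip 0.52 [ 564.7 -207.2   91.5]
```

View pics/s15.png

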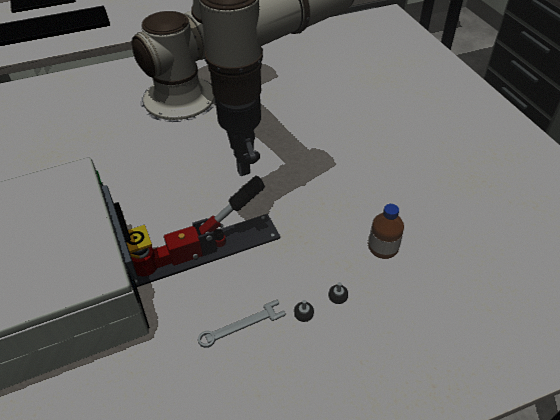

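Emit:
arm_command --commands '[0,0,0.009,0,0,0,0.009,0,0,0,0.008,0,0,0,0.006,0,0,0,0.004,0]'

```text
clock: 17.8
position: [550.4, 21.6, 140.9]
ee_rot: [0.722, -0.691, -0.009, 0.007]
contact_force: [0.5, 0.0, 1.0]
gripper_width: 0.0
```

```bash
python3 - <<'E'
from h import *
plan([552.7,27,136],-87.4,5)
E
```

```text
t 17.8 p [550.4  21.6 140.9] F [0.5 0.  1. ] w 0.0
x [ 0.044 -0.999 -0.004] y [-0.999 -0.044  0.023] z [-0.023  0.003 -1.   ]
J [ 0.328  0.354 -0.281 -0.013 -0.957 -0.277]
dist/row 1.5 yaw0 -87.51 dy 0.11
[-0.0011, -0.0005, 0.001, -0.0, -0.0011, -0.0005, 0.001, -0.0, -0.0011, -0.0005, 0.001, -0.0, -0.0011, -0.0005, 0.001, -0.0, -0.0011, -0.0005, 0.001, -0.0]
```

Emit:
arm_command --commands '[-0.004,-0.002,0.004,0,-0.004,-0.001,0.007,0,-0.005,0,0.008,0,-0.004,0,0.008,0,-0.003,0,0.008,0]'

```text
clock: 18.3
position: [551.7, 41.7, 105.3]
ee_rot: [0.723, -0.691, -0.009, 0.008]
contact_force: [-1.3, -1.1, 4.7]
gripper_width: -0.2
```

```bash
python3 - <<'E'
from h import *
plan([552.2,47,68],-87.4,5)
im=arm.get_image("scene"); cv2.imwrite("pics/s16.png",im[:,:,::-1])
E
```

```text
t 18.3 p [551.7  41.7 105.3] F [-1.3 -1.1  4.7] w -0.2
x [ 0.044 -0.999 -0.001] y [-0.999 -0.044  0.024] z [-0.024  0.    -1.   ]
J [ 0.364  0.4   -0.316 -0.011 -0.877 -0.312]
dist/row 7.5 yaw0 -87.46 dy 0.06
[-0.001, -0.0003, 0.0074, -0.0, -0.001, -0.0003, 0.0074, -0.0, -0.001, -0.0003, 0.0074, -0.0, -0.001, -0.0003, 0.0074, -0.0, -0.001, -0.0003, 0.0074, -0.0]
```

View pics/s16.png

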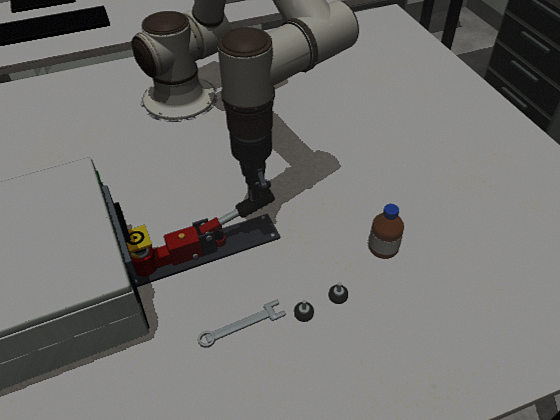

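Handle is going down with ~5 N, as expected. Continue to the stop.

Emit:
arm_command --commands '[-0.001,0,0.008,0,-0.001,0,0.008,0,-0.001,0,0.008,0,0,0,0.008,0,0,0,0.006,0]'

```text
clock: 18.85
position: [552.1, 49.5, 67.5]
ee_rot: [0.724, -0.69, -0.008, 0.005]
contact_force: [-10.9, -0.7, 33.6]
gripper_width: -0.0
```

```bash
python3 - <<'E'
from h import *
st()
E
```

```text
t 18.85 p [552.1  49.5  67.5] F [-10.9  -0.7  33.6] w -0.0
x [ 0.047 -0.999 -0.005] y [-0.999 -0.047  0.019] z [-0.019  0.004 -1.   ]
J [ 0.376  0.448 -0.353 -0.016 -0.786 -0.317]
```

Emit:
arm_command --commands '[0,0,-0.015,0,0.003,0,-0.018,0,0.005,0,-0.018,0,0.006,0,-0.018,0,0.006,0,-0.015,0]'

```text
clock: 19.35
position: [554.9, 30.8, 150.5]
ee_rot: [0.724, -0.69, -0.009, 0.005]
contact_force: [-0.1, 0.0, 0.4]
gripper_width: 0.2
```

```bash
python3 - <<'E'
from h import *
plan([552.7,27,137],-87.4,5)
im=arm.get_image("scene"); cv2.imwrite("pics/s17.png",im[:,:,::-1])
find("scene",["handle_press","jack","jack_saddle","lift_pad"])
E
```

```text
t 19.35 p [554.9  30.8 150.5] F [-0.1  0.   0.4] w 0.2
x [ 0.049 -0.999 -0.006] y [-0.999 -0.049  0.02 ] z [-0.021  0.005 -1.   ]
J [ 0.34   0.35  -0.258 -0.014 -0.98  -0.283]
dist/row 2.8 yaw0 -87.2 dy -0.2
[0.0007, 0.0004, 0.0027, 0.0, 0.0007, 0.0004, 0.0027, 0.0, 0.0007, 0.0004, 0.0027, 0.0, 0.0007, 0.0004, 0.0027, 0.0, 0.0007, 0.0004, 0.0027, 0.0]
scene handle_press 0.7 [554.9  20.3 133.3]
scene handle_press 0.37 [ 563.1 -217.8  134.5]
scene jack 0.78 [ 560.  -200.8   -4. ]
scene jack 0.24 [ 562.2 -115.6   39.1]
scene jack_saddle 0.36 [ 566.7 -199.9   92.1]
scene jack_saddle 0.3 [555.2  20.2 131.7]
```

View pics/s17.png

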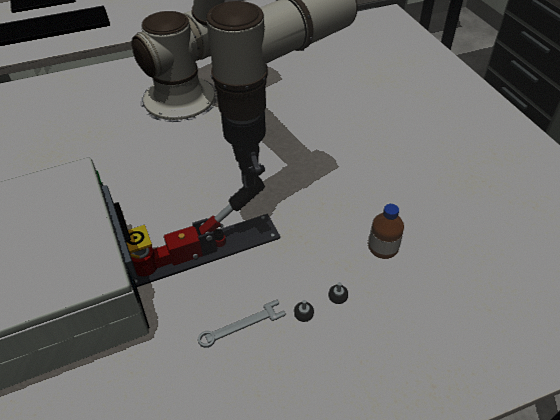

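Emit:
arm_command --commands '[0.001,0.001,0.007,0,0.001,0,0.006,0,-0.003,0,0.006,0,-0.004,0,0.006,0,-0.005,0,0.008,0]'

```text
clock: 20.1
position: [553.0, 40.5, 114.4]
ee_rot: [0.725, -0.689, -0.008, 0.007]
contact_force: [-0.1, -7.8, 9.0]
gripper_width: -0.1
```

```bash
python3 - <<'E'
from h import *
plan([552.5,46,69],-87.4,5)
E
```

```text
t 20.1 p [553.   40.5 114.4] F [-0.1 -7.8  9. ] w -0.1
x [ 0.051 -0.999 -0.002] y [-0.998 -0.051  0.022] z [-0.022  0.001 -1.   ]
J [ 0.361  0.39  -0.305 -0.011 -0.897 -0.303]
dist/row 9.1 yaw0 -87.06 dy -0.34
[-0.0011, -0.0002, 0.0091, 0.1, -0.0011, -0.0002, 0.0091, 0.1, -0.0011, -0.0002, 0.0091, 0.1, -0.0011, -0.0002, 0.0091, 0.1, -0.0011, -0.0001, 0.0091, 0.1]
```

Emit:
arm_command --commands '[-0.001,0,0.009,0,-0.001,0,0.01,0,0,0,0.01,0,0,0,0.009,0,0,0,0.007,0]'

```text
clock: 20.6
position: [554.6, 47.9, 75.8]
ee_rot: [0.727, -0.686, -0.006, 0.003]
contact_force: [-4.4, 2.4, 15.0]
gripper_width: 0.3
```

```bash
python3 - <<'E'
from h import *
st()
im=arm.get_image("scene"); cv2.imwrite("pics/s18.png",im[:,:,::-1])
find("scene",["handle_press","jack","jack_saddle","lift_pad"])
st()
E
```

```text
t 20.6 p [554.6  47.9  75.8] F [-4.4  2.4 15. ] w 0.3
x [ 0.058 -0.998 -0.005] y [-0.998 -0.058  0.013] z [-0.013  0.004 -1.   ]
J [ 0.372  0.438 -0.345 -0.012 -0.799 -0.306]
scene handle_press 0.79 [555.8  48.3  74. ]
scene jack 0.65 [ 5.607e+02 -1.974e+02 -4.000e-01]
scene jack_saddle 0.38 [ 565.3 -201.9  100.6]
t 20.85 p [554.6  47.9  75.7] F [-4.4  3.3 12. ] w -0.1
x [ 0.058 -0.998 -0.005] y [-0.998 -0.058  0.013] z [-0.013  0.004 -1.   ]
J [ 0.372  0.438 -0.345 -0.012 -0.799 -0.306]
```

View pics/s18.png

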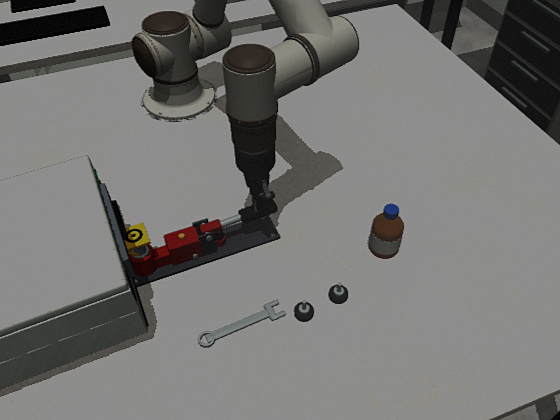

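Emit:
arm_command --commands '[0,0,0.006,0,0,0,0.006,0,0,0,0.006,0,0,0,0.004,0,0,0,0.004,0]'

```text
clock: 21.35
position: [554.6, 48.7, 68.0]
ee_rot: [0.731, -0.682, -0.003, 0.005]
contact_force: [-7.9, 0.5, 25.2]
gripper_width: -0.4
```

```bash
python3 - <<'E'
from h import *
st()
im=arm.get_image("scene"); cv2.imwrite("pics/s19.png",im[:,:,::-1])
im=arm.get_image("top"); cv2.imwrite("pics/t19.png",im[:,:,::-1])
im=arm.get_image("wrist"); cv2.imwrite("pics/w19.png",im[:,:,::-1])
find("scene",["handle_press","jack","jack_saddle","lift_pad"])
find("wrist",["jack_grip","lift_pad","drawer_front"])
find("top",["solvent_bottle","spare_foot0","spanner"])
st()
E
```

```text
t 21.35 p [554.6  48.7  68. ] F [-7.9  0.5 25.2] w -0.4
x [ 0.069 -0.998  0.002] y [-0.998 -0.069  0.011] z [-0.011 -0.003 -1.   ]
J [ 0.378  0.448 -0.357 -0.002 -0.777 -0.307]
scene handle_press 0.6 [552.4  47.3  65.2]
scene jack 0.79 [ 561.9 -199.    -4.7]
scene jack_saddle 0.42 [ 565.8 -200.6   99.6]
scene jack_saddle 0.34 [688.3 279.7  -1.8]
scene lift_pad 0.61 [ 560.8 -205.4   98.1]
top solvent_bottle 0.66 [688.8 270.6   3.2]
top solvent_bottle 0.18 [ 563.2 -208.8  100.3]
top spare_foot0 0.61 [763.3 134.    2.2]
top spare_foot0 0.47 [781.3  62.1  -0.9]
top spanner 0.91 [759.1 -64.4  -1.5]
t 22.0 p [554.7  48.7  67.8] F [-10.3   0.4  28.4] w -0.1
x [ 0.068 -0.998  0.002] y [-0.998 -0.068  0.011] z [-0.011 -0.002 -1.   ]
J [ 0.378  0.448 -0.357 -0.002 -0.777 -0.308]
```

View pics/w19.png

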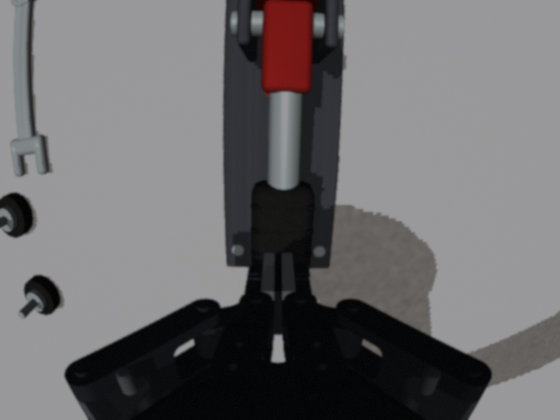

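View pics/s19.png

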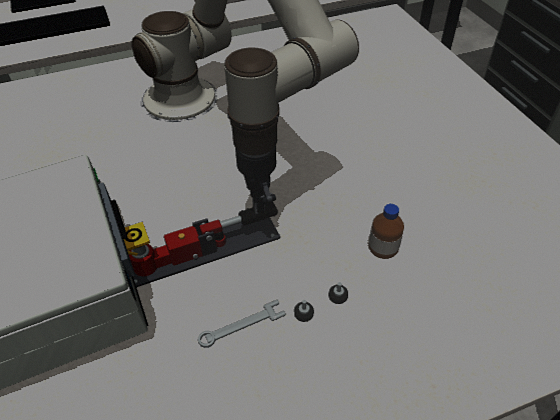

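```bash
python3 - <<'E'
from h import *
c=[wpix(u,v,8) for u,v in ((227,267),(330,267),(225,80),(343,80))]; 
for k in c: print(k.round(1))
ax=(c[2]+c[3]-c[0]-c[1]); ax/=np.linalg.norm(ax); print("saddle",(c[0]+c[1])/2+ax*285, np.degrees(np.arctan2(ax[1],ax[0])))
for n in ("s15","s17","s19"):
    im=cv2.imread(f"pics/{n}.png"); h=cv2.cvtColor(im,cv2.COLOR_BGR2HSV); m=cv2.inRange(h,(20,180,90),(35,255,255)); m[:,200:]=0
    ys,xs=np.nonzero(m); print(n,len(xs),xs.mean(),ys.mean())
print(proj("scene",[562.7,-205,100]),proj("scene",[562.7,-205,110]))
a=cv2.convertScaleAbs(cv2.imread("pics/s19.png")[190:290,90:220],alpha=2.0);cv2.imwrite("pics/z19.png",cv2.resize(a,None,fx=5,fy=5,interpolation=cv2.INTER_CUBIC))
E
```

```text
[587.5  81.8   8. ]
[514.5  77.2   8. ]
[592.5 -44.5   8. ]
[520.2 -49.9   8. ]
saddle [ 562.98065256 -205.28427405    8.        ] -87.59132138521512
s15 263 139.68821292775667 237.45247148288973
s17 257 139.7898832684825 237.30350194552528
s19 281 137.0391459074733 234.96797153024912
[133.54837639 237.10183   ] [132.38872444 233.71317309]
```

View pics/z19.png

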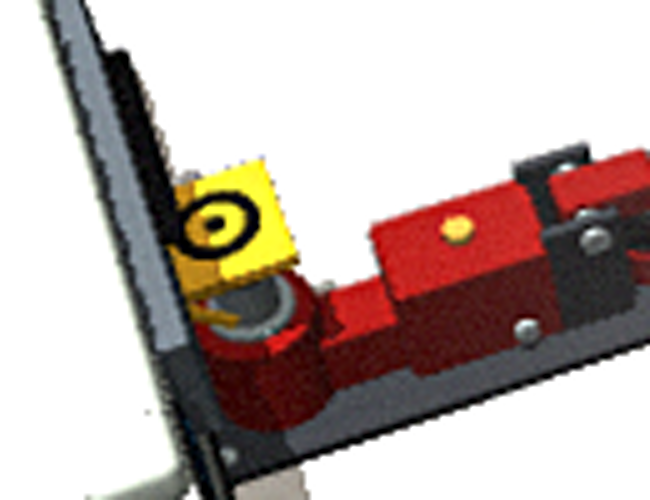

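```bash
python3 - <<'E'
from h import *
st(); print(arm.job_done()); st()
E
```

```text
t 22.0 p [554.7  48.7  67.8] F [-10.3   0.4  28.4] w -0.1
x [ 0.068 -0.998  0.002] y [-0.998 -0.068  0.011] z [-0.011 -0.002 -1.   ]
J [ 0.378  0.448 -0.357 -0.002 -0.777 -0.308]
the job is handed in; nothing more can be done
None
the job is handed in; nothing more can be done
```

I shut the drawer, stood the jack under the lift pad, pumped the handle twice, and handed the job in at about 22 s while holding the handle down. No verdict was reported.

- **Drawer:** I pushed it until it hit its stop at about 19 N. The images then put the panel 12 mm in front of the instrument's face, which is the shut position.
- **Jack position:** It was set down with the saddle about 1 mm from the pad's centre. After the second stroke the wrist picture put the jack's axis and saddle at (563.0, -205.3), essentially on the pad's centre. The scene camera's network was up to about 6 mm off, within its noise and inside the 15 mm limit.
- **Lift:** The bracket rose by about 7 to 10 mm in the images, and the network put the pad at about 98 mm. I could not measure the load on the jack directly. I did not see the front feet themselves, so their clearance is inferred from the pad height.
- **Handle:** It was at its lower stop, with the TCP at z = 68 mm and a steady 28 N down. About 10 N of sideways force was also present, but I saw no movement of the jack.
- **Bystanders:** The bottle, spanner and spare feet showed within about 5 mm of their first measured places, which is within measurement noise.

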